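# Set the dispenser's splash guard to the marked angle and lock it

## Robot

A 6-joint arm with a two-finger parallel gripper is mounted at the origin on the work surface. World frame = base frame: x ahead of the robot, y to its left, z up, the work surface at z = 0. Lengths are in mm, angles in rad, forces in N, time in s.
With the tool pointing down it reaches from about 275 to 750 mm from the base axis. Payload 10.2 kg.
Tool frame: the origin (TCP) lies between the finger pads; the fingertips stand 17 mm ahead of it and the grasp point (between the pads) lies 2 mm behind it (tips_ahead is the distance from the TCP to the fingertips, in mm); z points along the fingers, y is the line along which they close (so a half turn about z gives the same grasp; the last joint's range is limited). The gripper opens to 85 mm and grips with 20 to 120 N. Pads are 22 mm wide; open, the fingers measure 114 mm over their backs; the gripper's body (76 mm by 85 mm) begins 54 mm behind the grasp point. The pads swing forward as they close: fully open they stand 13 mm farther back than shut.
Start: joints at [-1.482, 0.313, 1.498, -0, 1.331, -0.223], TCP at [161.043, -499.696, 248.294] pointing down, gripper open.
Joint ranges: [-2.94, 2.94], [-0.97, 2.17], [0.19, 2.56], [-1.23, 4.37], [0.02, 3.11], [-2.88, 2.88]. Speed limits (rad/s): [2.39, 2.39, 3.01, 3.14, 3.14, 3.14].

## Interface

Orientations are given as a unit quaternion [w, x, y, z].
In Python, from rig import sense, capture, finish_job, boxes_of, tips_ahead gives the robot as it stands.
- The arm moves only by the tool drive_tool, never from a script. Its argument "commands" is text: rows parted by semicolons, each of 7 numbers parted by spaces: the shift along the world's x, y, z in units of 0.1 m (1.0 is 0.1 m), then the turn, a rotation vector about the world's x, y, z in units of pi/4 rad (1.0 is pi/4 rad), then the opening in per cent of the stroke, from 0 (shut) to 100 (fully open). A call has 1 to 20 rows; each row shifts and turns the commanded pose from where the row before left it; what a row does not reach is not made up. A row lasts 1/12 s, in which the tool goes at most 41.7 mm and 7.16 degrees, less where a joint would pass 70% of its speed; a pose out of reach is approached as far as the arm can. A call with a number of a shift or a turn outside -1 to 1 is refused whole. A call with a gripper value outside its range is refused whole. The fingers move at their own pace and stop on an object; "force" is the grip in N (left out, the last holds). Time passes only in rows, so rows that do not move let the fingers close. It gives the time, the measured TCP pose, the force, the opening and the grip force at its end, in the units of the state.
- sense(): the state, without advancing time (a new reading comes with each control period).
- capture(name): name is "scene" or "top" or "wrist"; returns a dict with "pixels" (420x560x3 uint8, blue, green, red), "fov_y" (degrees; the focal length in pixels is half the picture's height over the tangent of half this angle, whatever the lens; pixels are square), "cx", "cy" (the principal point, pixels), "k1" (the pictures are not rectified: a ray, as slopes to the right and down, at radius r is drawn at 1 + k1 r^2 times it, then the intrinsics apply), "position" and "attitude" of the camera in the world; the wrist camera has in their place "tool_from_camera" (4x4, takes a point from camera to tool coordinates, whose origin is the TCP and whose axes are the flange's). Camera axes: x right, y down, z forward; pixel columns grow to the right and rows downward; lengths in mm; the calibration is good to about 2 mm. A picture is of the moment at which its call begins: read the wrist's pose just before it. There is no depth.
- finish_job(): hands the job in; it is judged then, once.
Trained networks look in a picture, given as the dict that the camera call returned (one of the last four; its "shot" number tells which), for a name from the list of things; names that differ only in an ending like _2 or _b are one class to them, and where a whole thing is asked for, a point or a joint stands for the part that bears it (a point fixed in the world has none). Each returns a list of dicts, best first, with "confidence" (0 to 1); they miss things now and then, are a little off and sometimes report something else, mostly with a low value. They report only what shows in the picture. A call takes as long as a camera call.
- boxes_of(picture, name): "position" ([column, row] in pixels, amid what is visible of it).
The state is a dict: "time_s": time; "joints": joint angles; "dq": joint speeds; "tau": joint torques, N m; "eef_pos": TCP position; "ee_rot": TCP orientation; "force": force on the tool from outside, world axes, zero at the start; "wrist_torque": the same for the moment, N m; "grip_width": opening from 0.0 (shut) to 1.0 (fully open); "grip_force": force on a finger pad.
Only numpy, scipy, OpenCV 4.12 (cv2) and the standard library are available. Lean on these libraries where they do the work, as an engineer would, in place of code of your own. Each camera call takes 0.05 s, during which the arm holds its last target. There are 200 camera calls.

## Task

Fold the white splash guard of the dispensing station up about its stiff hinge until it lines up with the orange pointer on the dial, and let go of it. Then twist the yellow twist-lock handle clockwise until you feel its bayonet ramps cam tight, without forcing it further, and let go. Leave the pointer and the glassware around as they are, and do not bump the station's top shelf.

Things in the scene. Friction and masses are not known exactly. Their poses are not given: they have to be found in the camera images.
- station: Grey dispensing station fixed to the bench. Origin on the bench top straight below the hinge's middle; x runs to its back, y to its left (lock side), z up. Hinge axis along y, 60 mm above the origin. Base plate 8 mm thick, x -50 to 150 mm, y +-100; hinge cheeks at y +-79 mm, 78 mm high; dial (radius 46) at y = -92 mm; lock housing 50 x 56 mm at x = 0, y = 170 mm, top at 98 mm.
- shelf: White top shelf of the station, same origin and axes: board x -90 to +150 mm, y +-70 mm, underside 360 mm above the bench, on two rear posts. It overhangs the place where the guard's bar ends up: an upright tool cannot bring the bar there; a tool tilted 30 to 40 degrees, leaning back to the station's front, clears it. It must not be hit.
- guard (a joint): Angle of the white splash guard (rad): 0 = lying level towards the station's front, growing as its front edge is folded up and back; stop at 1.35. It starts at 0.17 to 0.45. The hinge is stiff: 5 to 8 N at the bar move it, and it stays where it is left.
- guard_bar (a point): Middle of the guard's round steel grip bar, 12 mm thick, parallel to the hinge and 150 mm from its axis; x points from bar to hinge along the plate, y along the bar. The bar is free over 108 mm between two side arms, with an open gap of 28 mm to the edge of the plate (100 x 136 x 5 mm), so that fingers can go round it and it can turn between them when held loosely.
- pointer (a joint): Angle of the orange pointer (rad), counted exactly like guard and about the same axis: the guard lines up with it when both are equal. It stands somewhere from 0.92 to 1.10 and must be left there.
- pointer_tip (a point): Orange ball (18 mm) at the end of the pointer, 120 mm from the hinge axis and 98 mm to the right (station -y) of the guard's middle; x of this frame points along the pointer to the hinge.
- lock (a joint): Turn of the yellow twist-lock handle (rad): 0 = open, growing clockwise seen from above; starts at 0.05 to 0.25. It turns at 0.2 N m until its lugs meet the bayonet ramps, hidden in the housing, at a turn that differs each time between 0.75 and 1.4 and must be felt; there the moment rises by about 0.25 N m per 0.05 rad. Tight at 0.5 to 0.8 N m; above 1.4 N m it is being forced. It stays where left.
- lock_grip (a point): Centre of the yellow handle's bar, 130 mm above the bench, on its vertical turning axis 170 mm to the left of the guard's middle. Bar 62 mm long (y of this frame), 12 mm wide (x of this frame), 32 mm high: 19 mm below and 13 mm above this point; the housing lies 31 mm below it. Grip it from straight above across its width.
- flask_mid (a point): Half-way up the glass conical flask with the blue twist-lock dispenser cap, 178 mm tall, 76 mm wide, standing on the station's base under the shelf behind the guard. To be left alone.
- case_mid (a point): Centre of the clear thermometer case lying on the bench in front of the station, 188 x 22 x 22 mm, red ends, x along it. To be left alone.
- stopper_mid (a point): Centre of the orange silicone stopper, 38 mm wide, 32 mm tall, in front of the lock. To be left alone.
- dish_mid (a point): Centre of the white porcelain dish, 90 mm wide, 30 mm tall, at one side. To be left alone.
- beaker_mid (a point): Centre of the glass beaker, 68 mm wide, 85 mm tall, at one side. To be left alone.
- jar_mid (a point): Centre of the amber jar, 60 mm wide, 90 mm tall, at the right. To be left alone.

How it is judged (in metres and radians):
On the way, in this order (a step that is already met when the one before it is completed fails the run):
1. the guard stands at the pointer's angle, let go, with the lock still open (angle between the x axis of guard_bar and the x axis of pointer_tip, either way round below 0.08 rad and value of joint lock below 0.6 rad and contact force between the fingers and guard below 0.2 N and velocity of joint guard below 0.05 rad/s), for 0.3 s.
2. the twist-lock's lug is turned tight against its ramps (contact force between lock and ramps above 8 N), for 0.1 s.
At the end, for the whole second after the job is handed in: The guard is within 0.08 rad (4.5 degrees) of the pointer's angle and at rest, the lock's lug is still pressed on its ramps with over 3 N, the pointer tip is within 12 mm and every bystander within 20 mm of where it began (angle between the x axis of guard_bar and the x axis of pointer_tip, either way round below 0.08 rad and contact force between lock and ramps above 3 N and velocity of joint guard below 0.02 rad/s and not (distance of pointer_tip from where it was at the start of the episode above 0.012 m) and not (distance of flask_mid from where it was at the start of the episode above 0.02 m) and not (distance of case_mid from where it was at the start of the episode above 0.02 m) and not (distance of stopper_mid from where it was at the start of the episode above 0.02 m) and not (distance of dish_mid from where it was at the start of the episode above 0.02 m) and not (distance of beaker_mid from where it was at the start of the episode above 0.02 m) and not (distance of jar_mid from where it was at the start of the episode above 0.02 m)); the robot touches nothing.
It fails at once if the twist-lock is forced far beyond tight (over 70 N on its ramps) (contact force between lock and ramps above 70 N).
It fails at once if the orange pointer is moved by more than 12 mm (distance of pointer_tip from where it was at the start of the episode above 0.012 m).
It fails at once if a piece of glassware or another bystander is moved by more than 20 mm (distance of any of flask_mid, case_mid, stopper_mid, dish_mid, beaker_mid, jar_mid from where it was at the start of the episode above 0.02 m).
It fails at once if the robot bumps the station's top shelf (more than 8 N) (contact force between any of the arm, the fingers and shelf above 8 N).
It also fails if it takes over 64 s, if anything falls off the work surface, if the arm or the gripper's body presses on something with over 40 N, if the wrist force passes 120 N, or if a joint passes its speed limit or range.

## Working session

There is one attempt and no reset: what is moved stays moved. The work goes in short steps, Python scripts to look and compute and a tool call to move; the robot and the scene stay as the last step left them, time stands still between calls to the robot, and variables do not carry over. Pictures are saved under pics/ and viewed, at most 10 in all, crops included, and the job is handed in when it is done.

Besides the shell and the picture viewer there is one more tool, called as name(argument=value, ...) on one line, values as JSON. drive_tool: Moves the arm, as the interface text tells. Shifts and turns lie within -1 to 1; 1 stands for 0.1 m of shift or pi/4 rad of turn. Its arguments: {"type":"object","properties":{"commands":{"type":"string"},"force":{"type":"number"}},"required":["commands"]}

```bash
mkdir -p pics; ls; cat > h.py <<'E'
import numpy as np, cv2
from scipy.spatial.transform import Rotation as R
from rig import sense, capture, finish_job, boxes_of, tips_ahead
def rot(q): return R.from_quat([q[1],q[2],q[3],q[0]]).as_matrix()
def cam(p):
    h=p["pixels"].shape[0]; f=h/2/np.tan(np.radians(p["fov_y"])/2)
    if "attitude" in p:
        a=np.array(p["attitude"],float); M=a if a.shape==(3,3) else rot(a); o=np.array(p["position"],float)
    else:
        T=np.array(p["tool_from_camera"]); s=p["st"]; B=rot(s["ee_rot"]); M=B@T[:3,:3]; o=np.array(s["eef_pos"])+B@T[:3,3]
    return f,M,o
def shot(n):
    s=sense(); p=capture(n); p["st"]=s; return p
def ray(p,uv):
    f,M,o=cam(p); d=np.array([(uv[0]-p["cx"])/f,(uv[1]-p["cy"])/f]); x=d.copy()
    for _ in range(20): x=d/(1+p["k1"]*(x@x))
    v=M@np.array([x[0],x[1],1]); return o,v/np.linalg.norm(v)
def atz(p,uv,z):
    o,v=ray(p,uv); return o+v*(z-o[2])/v[2]
def proj(p,X):
    f,M,o=cam(p); c=M.T@(np.array(X,float)-o); x=c[:2]/c[2]; x=x*(1+p["k1"]*(x@x)); return np.array([p["cx"]+f*x[0],p["cy"]+f*x[1]])
def tri(a,b):
    A=np.zeros((3,3));B=np.zeros(3)
    for o,v in (a,b):
        P=np.eye(3)-np.outer(v,v);A+=P;B+=P@o
    X=np.linalg.solve(A,B); o,v=a
    return X,np.linalg.norm(np.cross(X-o,v))
E
python3 - <<'E'
from h import *
np.set_printoptions(precision=1,suppress=True)
ps={}
for n in("scene","top"):
    p=shot(n);cv2.imwrite(f"pics/{n}0.png",p["pixels"]);ps[n]=p
    print(n,p["fov_y"],p["cx"],p["cy"],p["k1"],cam(p)[2],cam(p)[1].tolist())
for k in "guard_bar pointer_tip lock_grip flask_mid case_mid stopper_mid dish_mid beaker_mid jar_mid shelf".split():
    d={n:boxes_of(p,k)[:2] for n,p in ps.items()}
    print(k,[(n,[(np.round(x["position"],1),round(x["confidence"],2)) for x in v]) for n,v in d.items()])
    if all(d.values()): print("   ",*tri(*[ray(ps[n],d[n][0]["position"]) for n in ps]))
E
```

```text
pics
scene 44.81631832335526 275.9627716498546 212.0355783632271 0.053558655153186294 [1143.4  771.5  996.2] [[-0.8120153989668667, 0.4011180185967912, -0.4239520338406987], [0.5834854829456513, 0.5414366490555943, -0.6053024419669305], [-0.013254547610562523, -0.7388847611207269, -0.6737014373973133]]
top 56.59023414326288 284.8271362033813 218.8397573807963 -0.06819028329420183 [ 438.6  -33.7 1314.6] [[0.024305976810003415, -0.9957362392605793, 0.0889862984650476], [-0.9996130710643678, -0.02300302074656817, 0.015638708188233666], [-0.01352507480849361, -0.08933198116985826, -0.9959100709861776]]
guard_bar [('scene', [(array([252.7, 201.6]), 0.69)]), ('top', [(array([320.5, 212.1]), 0.58)])]
    [ 580.  -132.6   65.9] 6.902419854459805
pointer_tip [('scene', [(array([256.9, 204.5]), 0.73), (array([222.5, 161.7]), 0.59)]), ('top', [])]
lock_grip [('scene', [(array([278.3, 228.9]), 0.88), (array([216.6, 235.5]), 0.4)]), ('top', [(array([270.6, 194.5]), 0.45)])]
    [620.2  31.8 113.6] 0.8221826346840476
flask_mid [('scene', [(array([216.6, 235.7]), 0.98)]), ('top', [])]
case_mid [('s
[... 191 characters left out ...]
317.8, 233.9]), 0.51)]), ('top', [(array([266.8, 236.2]), 0.44), (array([266.6, 194.5]), 0.31)])]
    [590.6 -26.9 273.6] 120.72660331252642
dish_mid [('scene', [(array([420.9, 304.2]), 0.89)]), ('top', [(array([169.3, 251.2]), 0.65)])]
    [441.  364.1  24.7] 6.149733029795416
beaker_mid [('scene', [(array([243.9, 152.7]), 0.96)]), ('top', [(array([397.3, 251. ]), 0.6)])]
    [ 455.5 -384.9   33.8] 0.18765541140865866
jar_mid [('scene', [(array([206.9, 162.2]), 0.56)]), ('top', [(array([413.9, 213.6]), 0.87)])]
    [ 574.1 -438.4   19.3] 9.846988083400339
shelf [('scene', [(array([202. , 133.2]), 0.8)]), ('top', [(array([327.2, 157.8]), 0.56)])]
    [ 697.9 -131.4  335.5] 14.767765086381937
```

View pics/scene0.png

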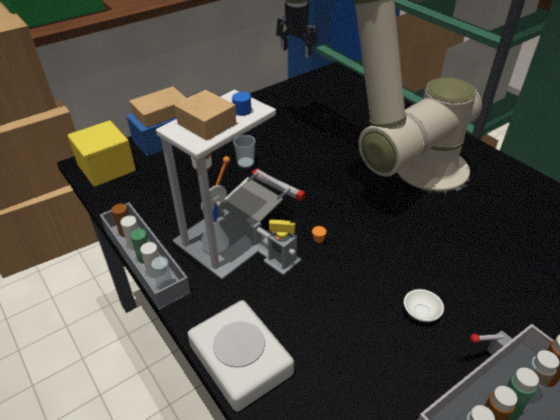

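View pics/top0.png

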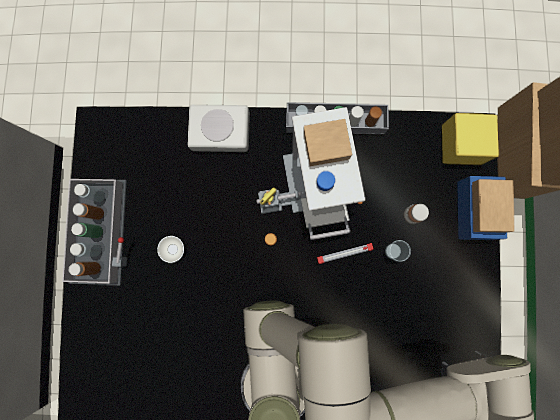

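The scene picture shows the station, with the yellow handle at about (281,227), the pointer ball at (226,160), the case's red end at (300,195) and the stopper at (319,235). From the top, the guard bar runs from (309,238) to (350,231), the lock is at (269,197) and the shelf covers (294–364, 110–210). I'll enlarge both to pick precise points.

```bash
python3 - <<'E'
import cv2,numpy as np
a=cv2.imread("pics/scene0.png")[140:290,170:340];b=cv2.imread("pics/top0.png")[140:290,240:390]
f=lambda x:cv2.resize(x,None,fx=4,fy=4,interpolation=cv2.INTER_CUBIC)
a=cv2.resize(a,(400*170//150,400));b=cv2.resize(b,None,fx=346/150,fy=346/150)
cv2.imwrite("pics/a.png",f(cv2.imread("pics/scene0.png")[140:280,175:335]))
cv2.imwrite("pics/b.png",f(cv2.imread("pics/top0.png")[140:280,240:400]))
E
```

```text
(no output)
```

View pics/a.png

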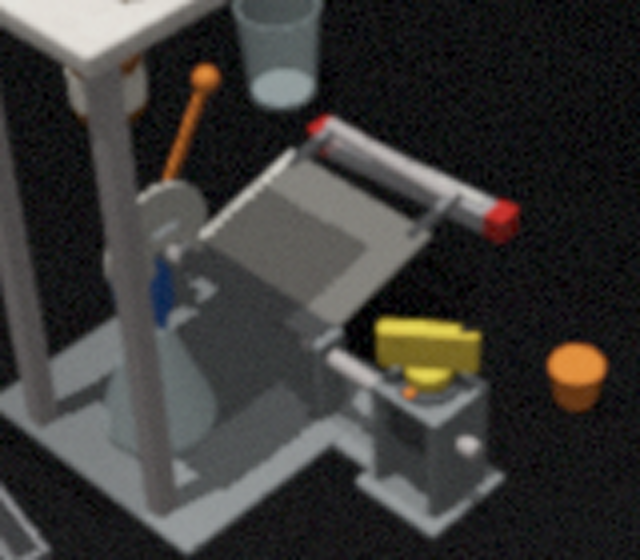

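View pics/b.png

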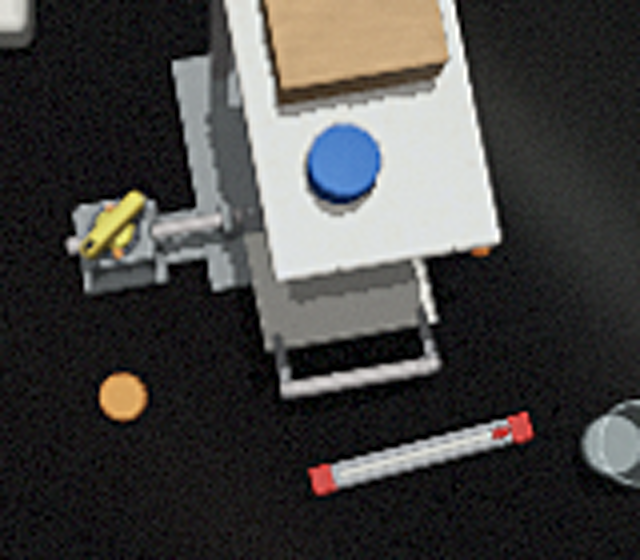

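The crops show the pointer ball at scene (226,159), and the guard bar ends in the top view at (312,237) and (348,230). The lock centre is at top (268,196) and scene (282,225). I'll fit the station model to these pixels.

```bash
cat > fit.py <<'E'
from h import *
from scipy.optimize import least_squares
np.set_printoptions(precision=2,suppress=True)
def st(q,X):
    c,s=np.cos(q[2]),np.sin(q[2]); return np.array([q[0]+c*X[0]-s*X[1],q[1]+s*X[0]+c*X[1],X[2]])
def g(a,r,y,off=0): return [-r*np.cos(a)+off*np.sin(a),y,60+r*np.sin(a)+off*np.cos(a)]
def S(u,v): return [175+u/4,140+v/4]
def T(u,v): return [240+u/4,140+v/4]
if __name__=="__main__":
    s,t=shot("scene"),shot("top")
    obs=[("ball",s,S(205,77),lambda q:g(q[4],120,-98)),
     ("barmid",t,T(360,375),lambda q:g(q[3],150,0)),
     ("plFL",t,T(270,348),lambda q:g(q[3],116,68)),
     ("plFLs",s,S(429,236),lambda q:g(q[3],116,68)),
     ("plRLs",s,S(323,325),lambda q:g(q[3],16,68)),
     ("plFRs",s,S(297,152),lambda q:g(q[3],116,-68)),
     ("lock",t,T(113,222),lambda q:[0,170,143]),
     ("locks",s,S(428,343),lambda q:[0,170,130]),
     ("shFL",t,T(275,278),lambda q:[-90,70,360]),
     ("shFR",t,T(500,242),lambda q:[-90,-70,360]),
     ("dial",s,S(172,218),lambda q:[0,-92,60]),
     ("baseRL",s,S(190,552),lambda q:[150,100,0])]
    fun=lambda q:np.concatenate([proj(p,st(q,m(q)))-uv for _,p,uv,m in obs])
    r=least_squares(fun,[600,-130,0.15,.3,1.0],loss="soft_l1",x_scale=[100,100,1,1,1])
    print(r.x,r.cost)
    for o,e in zip(obs,r.fun.reshape(-1,2)):print(o[0],e)
    q=r.x
    print("bar",st(q,g(q[3],150,0)),"target",st(q,g(q[4],150,0)),"lock",st(q,[0,170,130]),"ball",st(q,g(q[4],120,-98)))
    print("stopper",atz(t,T(123,397),32),"case",atz(t,T(322,480),22),atz(t,T(520,428),22))
    print(sense()["joints"])
E
python3 fit.py
```

```text
[ 647.03 -128.91    0.19    0.18    0.98] 13.103116282786285
ball [ 0.04 -0.3 ]
barmid [-0.08  0.66]
plFL [-0.8   0.77]
plFLs [ 0.07 -0.26]
plRLs [1.62 0.53]
plFRs [-1.67 -0.06]
lock [-0.35 -0.34]
locks [-0.67 -1.3 ]
shFL [0.24 1.25]
shFR [-0.17  0.64]
dial [-4.98  4.51]
baseRL [-1.16  0.79]
bar [ 502.33 -157.41   87.38] target [ 564.92 -145.09  184.48] lock [614.18  37.88 130.  ] ball [ 600.28 -238.    159.58]
stopper [484.72  31.14  32.  ] case [ 420.59 -134.23   22.  ] [ 467.06 -297.33   22.  ]
[-1.48  0.31  1.5  -0.    1.33 -0.22]
```

```bash
cat > plan.py <<'E'
from h import *
def tool(yaw,tilt,flip=1):  # y along station x-ish, z leaning forward-down
    c,s=np.cos(yaw),np.sin(yaw); X=np.array([c,s,0]);Z=np.array([0,0,1.])
    z=np.sin(tilt)*X-np.cos(tilt)*Z; y=flip*(np.cos(tilt)*X+np.sin(tilt)*Z); return np.column_stack([np.cross(y,z),y,z])
def delta(p,M,show=True,p0=None,M0=None):
    s=sense()
    if p0 is None:p0=np.array(s["eef_pos"]);M0=rot(s["ee_rot"])
    d=(np.array(p)-p0)/100; w=R.from_matrix(M@M0.T).as_rotvec()/(np.pi/4)
    n=int(np.ceil(max(np.linalg.norm(d)/.4,np.linalg.norm(w)/.15,1)))
    print("n",n,"total",d.round(3),w.round(3),"row",(d/n).round(3),(w/n).round(4)); return n
E
python3 - <<'E'
from plan import *
np.set_printoptions(precision=3,suppress=True)
s=sense();print(rot(s["ee_rot"]));print(capture("wrist")["tool_from_camera"],s["time_s"])
for f in(1,-1):
    M=tool(.19,.3,f);p=np.array([502,-157,90])-170*M[:,2];print(f,p);delta(p,M)
E
```

```text
[[ 0.952  0.307 -0.   ]
 [ 0.307 -0.952 -0.   ]
 [-0.     0.    -1.   ]]
[[  -0.      -0.949   -0.316   81.474]
 [   1.       0.      -0.001   -0.21 ]
 [   0.001   -0.316    0.949 -125.423]
 [   0.       0.       0.       1.   ]] 1.2
1 [ 452.666 -166.488  252.407]
n 13 total [2.916 3.332 0.041] [-0.213 -0.359  1.83 ] row [0.224 0.256 0.003] [-0.016 -0.028  0.141]
-1 [ 452.666 -166.488  252.407]
n 15 total [2.916 3.332 0.041] [ 0.371 -0.22  -2.137] row [0.194 0.222 0.003] [ 0.025 -0.015 -0.142]
```

drive_tool(commands="0.21 0.24 0.003 -0.015 -0.026 0.131 60;0.21 0.24 0.003 -0.015 -0.026 0.131 60;0.21 0.24 0.003 -0.015 -0.026 0.131 60;0.21 0.24 0.003 -0.015 -0.026 0.131 60;0.21 0.24 0.003 -0.015 -0.026 0.131 60;0.21 0.24 0.003 -0.015 -0.026 0.131 60;0.21 0.24 0.003 -0.015 -0.026 0.131 60;0.21 0.24 0.003 -0.015 -0.026 0.131 60;0.21 0.24 0.003 -0.015 -0.026 0.131 60;0.21 0.24 0.003 -0.015 -0.026 0.131 60;0.21 0.24 0.003 -0.015 -0.026 0.131 60;0.21 0.24 0.003 -0.015 -0.026 0.131 60;0.21 0.24 0.003 -0.015 -0.026 0.131 60;0.21 0.24 0.003 -0.015 -0.026 0.131 60;0 0 0 0 0 0 60;0 0 0 0 0 0 60")

```text
time_s: 2.58
eef_pos: [455.3, -162.9, 252.5]
ee_rot: [0.094, 0.628, 0.764, 0.117]
force: [-0.6, -0.4, -0.5]
grip_width: 0.596
grip_force: 0.0
```

```bash
python3 - <<'E'
from plan import *
np.set_printoptions(precision=3,suppress=True)
p=shot("wrist");s=p["st"];im=p["pixels"];cv2.imwrite("pics/w1.png",im)
print(s["eef_pos"],s["joints"],s["time_s"],s["force"])
M=tool(.19,.3);delta(np.array([452.666,-166.488,252.407]),M)
import pickle;pickle.dump(p,open("w1.pkl","wb"))
from fit import st,g
q=[647,-128.9,.19,.18,.98]
for y in(-54,0,54):print(y,proj(p,st(q,g(q[3],150,y))))
for k in("guard_bar","pointer_tip","lock_grip"):print(k,[(np.round(b["position"],1),b["confidence"]) for b in boxes_of(p,k)])
E
```

```text
[ 455.346 -162.877  252.458] [-0.708  0.095  1.785  0.269  1.088 -1.007] 2.5833 [-0.64  -0.421 -0.503]
n 1 total [-0.023 -0.028 -0.   ] [-0.004  0.001 -0.004] row [-0.023 -0.028 -0.   ] [-0.004  0.001 -0.004]
-54 [281.43 239.52]
0 [281.41 193.11]
54 [281.4  141.44]
guard_bar [(array([349.3, 173.1]), 0.59)]
pointer_tip [(array([379.1, 275.5]), 0.51)]
lock_grip [(array([448.5,  21. ]), 0.59), (array([283.3, 348.2]), 0.37)]
```

View pics/w1.png

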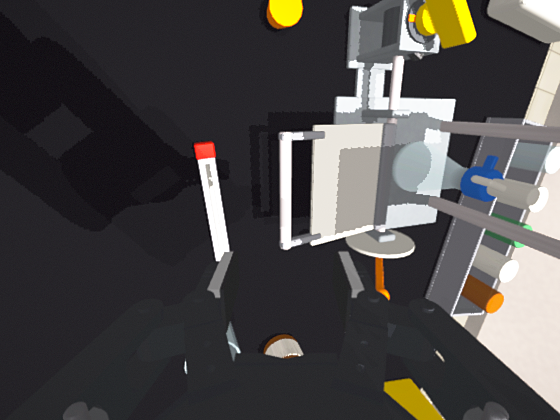

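The wrist view shows the bar running from (285,136) to (288,245), the plate's front edge from (313,126) to (313,241), the pointer ball at about (384,295) and the lock bar at (447,21). I'll add these to the fit.

```bash
cat > fit2.py <<'E'
from fit import *
import pickle
w=pickle.load(open("w1.pkl","rb")); s,t=shot("scene"),shot("top")
obs=[("ball",s,S(205,77),lambda q:g(q[4],120,-98)),
 ("ballw",w,[384,295],lambda q:g(q[4],120,-98)),
 ("barmidw",w,[286.5,190.5],lambda q:g(q[3],150,0)),
 ("plFLw",w,[313,126],lambda q:g(q[3],116,68)),
 ("plFRw",w,[313,241],lambda q:g(q[3],116,-68)),
 ("lockw",w,[447,20],lambda q:[0,170,143]),
 ("barmid",t,T(360,375),lambda q:g(q[3],150,0)),
 ("plFL",t,T(270,348),lambda q:g(q[3],116,68)),
 ("plFLs",s,S(429,236),lambda q:g(q[3],116,68)),
 ("plRLs",s,S(323,325),lambda q:g(q[3],16,68)),
 ("plFRs",s,S(297,152),lambda q:g(q[3],116,-68)),
 ("lock",t,T(113,222),lambda q:[0,170,143]),
 ("locks",s,S(428,343),lambda q:[0,170,130]),
 ("shFL",t,T(275,278),lambda q:[-90,70,360]),
 ("shFR",t,T(500,242),lambda q:[-90,-70,360]),
 ("baseRL",s,S(190,552),lambda q:[150,100,0])]
W=np.array([2 if o[1] is w else 2. for o in obs])
fun=lambda q:np.concatenate([k*(proj(p,st(q,m(q)))-uv) for k,(_,p,uv,m) in zip(W,obs)])
r=least_squares(fun,[647,-129,0.19,.18,.98],loss="soft_l1",x_scale=[100,100,1,1,1]);q=r.x
print(np.array2string(q,precision=4))
for o,e in zip(obs,r.fun.reshape(-1,2)/2):print(o[0],e)
print("bar",st(q,g(q[3],150,0)),"target",st(q,g(q[4],150,0)),"lock",st(q,[0,170,130]))
E
python3 fit2.py
```

```text
[ 648.8285 -126.1803    0.2055    0.2056    1.0068]
ball [-1.27  0.39]
ballw [-0.18  1.51]
barmidw [-1.29  3.26]
plFLw [ 0.18 -0.  ]
plFRw [-1.99  3.96]
lockw [ 15.71 -14.32]
barmid [-0.37 -0.28]
plFL [-1.21  0.14]
plFLs [-0.15 -0.42]
plRLs [1.77 1.12]
plFRs [-2.33 -0.02]
lock [-1.13 -0.34]
locks [-0.09 -0.77]
shFL [-0.4   0.74]
shFR [-0.94 -0.48]
baseRL [-0.45  1.88]
bar [ 505.08 -156.14   90.62] target [ 570.32 -142.54  186.77] lock [614.14  40.24 130.  ]
```

```bash
python3 - <<'E'
from plan import *
M=tool(.2055,.3);b=np.array([505,-156,90.5])
delta(b-45*M[:,2],M); print(45*M[:,2]/100)
E
```

```text
n 4 total [ 0.373  0.057 -1.191] [-0.004  0.002  0.017] row [ 0.093  0.014 -0.298] [-0.001   0.0004  0.0043]
[ 0.13018599  0.02713629 -0.42990142]
```

drive_tool(commands="0.074 0.011 -0.238 -0.001 0 0.004 25;0.074 0.011 -0.238 -0.001 0 0.004 25;0.074 0.011 -0.238 -0.001 0 0.004 25;0.074 0.011 -0.238 -0.001 0 0.004 25;0.074 0.011 -0.238 -0.001 0 0.004 25;0 0 0 0 0 0 25;0 0 0 0 0 0 25;0 0 0 0 0 0 25")

```text
time_s: 3.55
eef_pos: [492.2, -158.8, 134.9]
ee_rot: [0.096, 0.622, 0.768, 0.116]
force: [-0.3, 1.6, 0.3]
grip_width: 0.252
grip_force: 0.0
```

```bash
python3 - <<'E'
from plan import *
np.set_printoptions(precision=2,suppress=True)
p=shot("wrist");s=p["st"];cv2.imwrite("pics/w2.png",p["pixels"])
import pickle;pickle.dump(p,open("w2.pkl","wb"))
from fit import st,g
q=[648.8,-126.2,.2055,.2056,1.007]
print(s["eef_pos"],s["grip_width"])
for y in(-54,0,54):print(y,proj(p,st(q,g(q[3],150,y))),proj(p,st(q,g(q[3],116,y))))
B=rot(s["ee_rot"]);o=np.array(s["eef_pos"])
for z in(0,17,45):print("axis",z,proj(p,o+B@[0,0,z]))
E
```

```text
[ 492.21 -158.84  134.86] 0.25183993129031934
-54 [284.05 310.31] [323.13 296.2 ]
0 [284.21 241.09] [326.63 231.05]
54 [284.4  157.73] [330.64 153.83]
axis 0 [285.03 281.09]
axis 17 [285.11 263.87]
axis 45 [285.21 241.93]
```

View pics/w2.png

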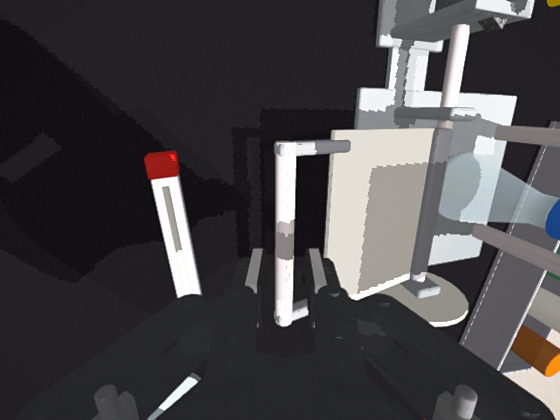

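The bar sits at column 285, right on the tool axis, midway between the fingertips (258 and 312), with the plate edge at 330. I'll go in and close loosely.

drive_tool(commands="0.032 0.007 -0.108 0 0 0 25;0.032 0.007 -0.108 0 0 0 25;0.032 0.007 -0.108 0 0 0 25;0.032 0.007 -0.108 0 0 0 25;0 0 0 0 0 0 25;0 0 0 0 0 0 17;0 0 0 0 0 0 17;0 0 0 0 0 0 17", force=20)

```text
time_s: 4.27
eef_pos: [505.0, -155.6, 90.8]
ee_rot: [0.095, 0.622, 0.768, 0.116]
force: [-0.5, 0.1, 0.4]
grip_width: 0.169
grip_force: 0.0
```

```bash
python3 - <<'E'
from plan import *
from fit import st,g
q=[648.8,-126.2,.2055];n=16
p0=None
a=np.linspace(.2056,1.012,n+1);t=np.linspace(.3,.62,n+1)
P=[st(q,g(x,150,0)) for x in a];Q=[tool(.2055,x) for x in t]
print(P[0],P[-1])
for i in range(n):
    d=(P[i+1]-P[i])/100;w=R.from_matrix(Q[i+1]@Q[i].T).as_rotvec()/(np.pi/4)
    print(*d.round(3),*w.round(4))
E
```

```text
[ 505.05 -156.16   90.62] [ 570.95 -142.43  187.18]
0.017 0.004 0.074 0.0052 -0.0249 -0.0
0.021 0.004 0.073 0.0052 -0.0249 0.0
0.024 0.005 0.071 0.0052 -0.0249 -0.0
0.028 0.006 0.07 0.0052 -0.0249 -0.0
0.031 0.006 0.069 0.0052 -0.0249 0.0
0.034 0.007 0.067 0.0052 -0.0249 -0.0
0.038 0.008 0.065 0.0052 -0.0249 0.0
0.041 0.008 0.063 0.0052 -0.0249 0.0
0.044 0.009 0.061 0.0052 -0.0249 -0.0
0.047 0.01 0.059 0.0052 -0.0249 0.0
0.05 0.01 0.056 0.0052 -0.0249 0.0
0.052 0.011 0.053 0.0052 -0.0249 -0.0
0.055 0.011 0.051 0.0052 -0.0249 0.0
0.057 0.012 0.048 0.0052 -0.0249 -0.0
0.06 0.012 0.045 0.0052 -0.0249 0.0
0.062 0.013 0.042 0.0052 -0.0249 -0.0
```

drive_tool(commands="0.017 0.004 0.074 0.005 -0.025 0 17;0.021 0.004 0.073 0.005 -0.025 0 17;0.024 0.005 0.071 0.005 -0.025 0 17;0.028 0.006 0.07 0.005 -0.025 0 17;0.031 0.006 0.069 0.005 -0.025 0 17;0.034 0.007 0.067 0.005 -0.025 0 17;0.038 0.008 0.065 0.005 -0.025 0 17;0.041 0.008 0.063 0.005 -0.025 0 17")

```text
time_s: 4.93
eef_pos: [526.8, -150.5, 145.8]
ee_rot: [0.144, 0.612, 0.757, 0.177]
force: [-12.0, -2.5, 0.6]
grip_width: 0.172
grip_force: 5.5
```

drive_tool(commands="0.044 0.009 0.061 0.005 -0.025 0 17;0.047 0.01 0.059 0.005 -0.025 0 17;0.05 0.01 0.056 0.005 -0.025 0 17;0.052 0.011 0.053 0.005 -0.025 0 17;0.055 0.011 0.051 0.005 -0.025 0 17;0.057 0.012 0.048 0.005 -0.025 0 17;0.06 0.012 0.045 0.005 -0.025 0 17;0.062 0.013 0.042 0.005 -0.025 0 17;0 0 0 0 0 0 17;0 0 0 0 0 0 17")

```text
time_s: 5.77
eef_pos: [571.0, -141.9, 187.9]
ee_rot: [0.195, 0.599, 0.74, 0.236]
force: [0.3, -0.5, 0.6]
grip_width: 0.171
grip_force: 0.0
```

```bash
python3 - <<'E'
from plan import *
import pickle
P=[shot(n) for n in("wrist","scene","top")];pickle.dump(P,open("w3.pkl","wb"))
print(P[0]["st"]["eef_pos"],P[0]["st"]["force"])
f=lambda im,r,c,k:cv2.resize(im[r:r+140,c:c+190],(400,295),interpolation=cv2.INTER_CUBIC)
a=cv2.resize(P[0]["pixels"],(400,300));b=P[1]["pixels"][130:280,160:360];b=cv2.resize(b,(400,300),interpolation=cv2.INTER_CUBIC)
c=cv2.resize(P[1]["pixels"][140:220,190:310],(800,533),interpolation=cv2.INTER_CUBIC)
cv2.imwrite("pics/s3.png",c);cv2.imwrite("pics/w3.png",P[0]["pixels"])
from fit import st,g
q=[648.8,-126.2,.2055,1.007,1.007]
for n,p in zip("wst",P):
  print(n,proj(p,st(q,g(q[4],120,-98))),proj(p,st(q,g(q[4],150,0))))
E
```

```text
[ 571.02297431 -141.92822168  187.85799867] [ 0.30921922 -0.46570125  0.64154172]
w [280.4  376.45] [282.73 281.51]
s [224.98 159.63] [254.22 163.9 ]
t [358.99 199.02] [328.62 209.23]
```

View pics/s3.png

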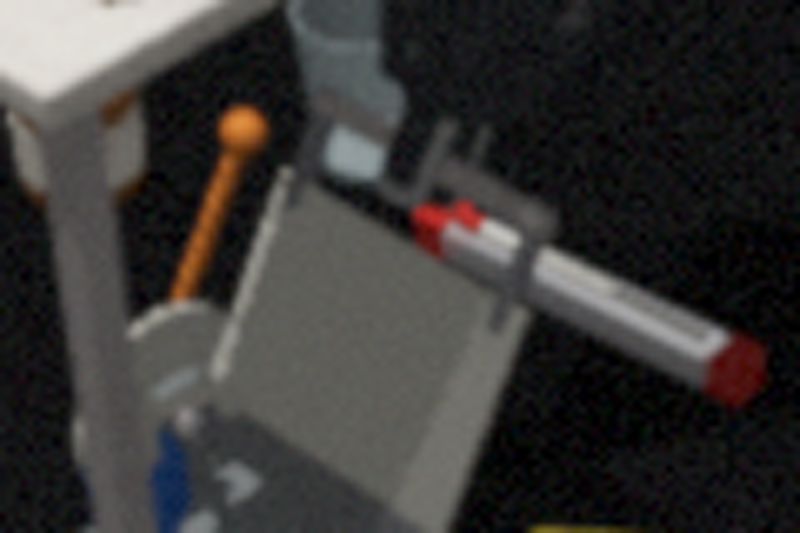

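The scene crop shows the plate edges running almost parallel to the pointer: pointer from (178,298) to (242,130), right plate edge from (218,375) to (290,172). I'll turn those slopes into angles.

```bash
python3 - <<'E'
import pickle
from fit import *
s=pickle.load(open("w3.pkl","rb"))[1]
C=lambda u,v:np.array([190+u*.15,140+v*.15])
q=[648.8,-126.2,.2055]
def sl(a,r1,r2,y): d=proj(s,st(q,g(a,r2,y)))-proj(s,st(q,g(a,r1,y)));return np.arctan2(d[0],-d[1])
def me(A,B): d=C(*B)-C(*A);return np.arctan2(d[0],-d[1])
for n,m,r,y in(("ptr",me((178,298),(242,130)),(45,120),-98),("plR",me((218,375),(290,172)),(16,116),-68),("plL",me((450,530),(527,315)),(16,116),68)):
    A=np.linspace(.7,1.3,61);v=[sl(a,*r,y) for a in A];print(n,m,np.interp(m,v[::np.sign(v[-1]-v[0]).astype(int)],A[::np.sign(v[-1]-v[0]).astype(int)]))
for n,uv,f in(("ball",(242,130),lambda a:g(a,120,-98)),("FR",(290,172),lambda a:g(a,116,-68)),("FL",(527,315),lambda a:g(a,116,68))):
    r=least_squares(lambda a:proj(s,st(q,f(a[0])))-C(*uv),[1.]);print(n,r.x,r.fun)
E
```

```text
ptr 0.363978956509645 0.9637331117741039
plR 0.3408378102368778 1.0061629976657283
plL 0.3439075926207505 1.041201717323644
ball [0.96] [-0.04  0.28]
FR [0.95] [ 0.04 -0.27]
FL [0.99] [ 0.03 -0.68]
```

```bash
python3 - <<'E'
from plan import *
M=rot(sense()["ee_rot"]);print(-M[:,2])
L=np.array([614.1,40.2,130]);
s=sense();p=np.array(s["eef_pos"])-130*M[:,2];print(p)
for f in(1,-1): delta(L+[-60,0,130],tool(.2055,0,f),p0=p,M0=M)
E
```

```text
[-0.57102755 -0.11641701  0.81263437]
[ 496.73780958 -157.00458814  293.05913477]
n 6 total [ 0.574  1.972 -0.331] [-0.156  0.777 -0.006] row [ 0.096  0.329 -0.055] [-0.0261  0.1294 -0.0009]
n 27 total [ 0.574  1.972 -0.331] [-1.199 -0.241  3.803] row [ 0.021  0.073 -0.012] [-0.0444 -0.0089  0.1408]
```

drive_tool(commands="0 0 0 0 0 0 35;0 0 0 0 0 0 35;0 0 0 0 0 0 35;-0.057 -0.012 0.081 0 0 0 35;-0.057 -0.012 0.081 0 0 0 35;-0.057 -0.012 0.081 0 0 0 35;-0.057 -0.012 0.081 0 0 0 35;-0.114 -0.024 0.162 0 0 0 35;-0.114 -0.024 0.162 0 0 0 35;-0.114 -0.024 0.162 0 0 0 35;-0.114 -0.024 0.162 0 0 0 35;0 0 0 0 0 0 35;0 0 0 0 0 0 35")

```text
time_s: 7.0
eef_pos: [502.3, -156.6, 285.2]
ee_rot: [0.196, 0.599, 0.74, 0.236]
force: [-0.1, 0.3, -0.2]
grip_width: 0.35
grip_force: 0.0
```

```bash
python3 - <<'E'
from plan import *
import pickle
p=shot("wrist");pickle.dump(p,open("w4.pkl","wb"));cv2.imwrite("pics/w4.png",p["pixels"])
from fit import st,g
q=[648.8,-126.2,.2055]
for a in(.95,1.0):print(a,"ball",proj(p,st(q,g(a,120,-98))),"bar",[proj(p,st(q,g(a,150,y))).round(1) for y in(-54,54)],"edge",[proj(p,st(q,g(a,116,y))).round(1) for y in(-68,68)])
E
```

```text
0.95 ball [276.38 280.88] bar [array([275.2, 258.7]), array([274.4, 143.1])] edge [array([276.3, 254.7]), array([275.6, 123.6])]
1.0 ball [281.85 280.82] bar [array([283.1, 258.7]), array([283.4, 143.2])] edge [array([281.7, 254.7]), array([281.8, 123.6])]
```

View pics/w4.png

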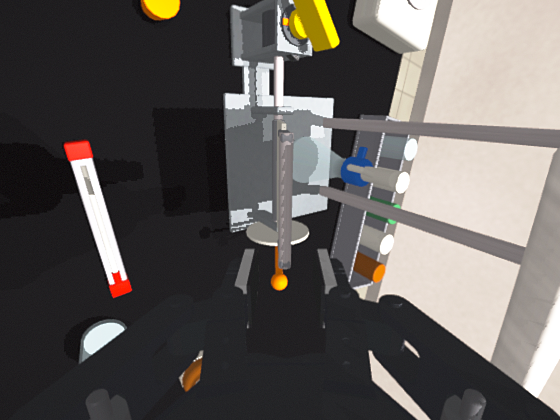

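Looking along the plate, the ball is at (279,282) and the bar runs from (284,128) to (287,265), so the guard looks a few hundredths of a radian past the pointer. I'll measure it more exactly.

```bash
python3 - <<'E'
import pickle
from fit import *
p=pickle.load(open("w4.pkl","rb"));im=p["pixels"].astype(int)
b,gr,r=im[...,0],im[...,1],im[...,2]
m=(r>150)&(gr>60)&(gr<170)&(b<70);m[:270]=0;m[295:]=0;m[:,:265]=0;m[:,295:]=0
v,u=np.nonzero(m);print("ball",(u.min()+u.max())/2,(v.min()+v.max())/2,u.mean(),v.mean(),len(u))
for row in(150,165,180,195,210,225,240,252,262):print(row,im[row,272:304].mean(1).astype(int))
E
```

```text
ball 279.0 280.0 277.62987012987014 278.83116883116884 154
150 [ 83  90  98  97 102 132 131 115 122 136 145 151 128 129 130 124 126 125
 123 119 118 148 160 159 158 158 158 159 158 159 157 160]
165 [ 84  90  93  96 109 132 130 118 124 137 143 132 127 130 128 125 125 124
 122 117 119 155 155 154 154 154 153 155 154 154 155 155]
180 [ 84  89  94  96 109 131 124 116 128 135 124 123 130 129 126 125 126 123
 122 118 106  93 109 138 150 154 157 154 155 154 153 154]
195 [ 83  89  92  96 108 132 124 117 123 125 127 135 132 129 125 125 126 124
 120 117 128 136 135 134 151 219 220 215 213 217 217 218]
210 [117  85  91  93 107 133 127 119 131 142 151 152 129 127 124 126 125 121
 116 130 212 213 211 211 211 209 208 210 211 211 210 207]
225 [ 93  93  93  88  96 132 119 120 133 140 123 126 128 128 123 126 125 121
 116 120 137 137 137 137 136 136 136 138 138 138 140 138]
240 [134 133 134 135 134 118  98 119 133 146 158 164 130 125 126 127 124 119
 113 121 134 141 176 197 231 254 255 255 255 255 255 194]
252 [ 33  30  43  77  84  89 104 125 137 146 154 129 128 125 126 125 123 124
 117  55  30  31  32  33  30  35  32  33  33  32  33  33]
262 [ 33  31  41  75  86  96 110 107 103 121 137 124 127 121 122 106  91  94
 104  41  29  33  32  34  33  31  34  34  31  31  32  33]
```

The bar's column is about 285 and the ball's about 279, so the guard is roughly 0.045 rad past the pointer. That is inside 0.08, but I want more margin. I'll go back in, bring it back about 6 mm and release.

drive_tool(commands="0.114 0.024 -0.162 0 0 0 35;0.114 0.024 -0.162 0 0 0 35;0.114 0.024 -0.162 0 0 0 35;0.114 0.024 -0.162 0 0 0 35;0.076 0.016 -0.108 0 0 0 35;0.076 0.016 -0.108 0 0 0 35;0.076 0.016 -0.108 0 0 0 35;0 0 0 0 0 0 17;0 0 0 0 0 0 17;0 0 0 0 0 0 17;0 0 0 0 0 0 17;-0.023 -0.005 -0.016 0 0 0 17;-0.023 -0.005 -0.016 0 0 0 17;-0.023 -0.005 -0.016 0 0 0 17;0 0 0 0 0 0 17;0 0 0 0 0 0 17")

```text
time_s: 8.38
eef_pos: [564.0, -143.6, 182.5]
ee_rot: [0.195, 0.599, 0.74, 0.236]
force: [1.0, -0.6, 3.2]
grip_width: 0.171
grip_force: 1.4
```

drive_tool(commands="0 0 0 0 0 0 35;0 0 0 0 0 0 35;0 0 0 0 0 0 35;-0.057 -0.012 0.081 0 0 0 35;-0.057 -0.012 0.081 0 0 0 35;-0.057 -0.012 0.081 0 0 0 35;-0.057 -0.012 0.081 0 0 0 35;-0.114 -0.024 0.162 0 0 0 35;-0.114 -0.024 0.162 0 0 0 35;-0.114 -0.024 0.162 0 0 0 35;-0.114 -0.024 0.162 0 0 0 35;0.069 0.014 0.048 0 0 0 35;0 0 0 0 0 0 35;0 0 0 0 0 0 35")

```text
time_s: 9.55
eef_pos: [502.6, -156.2, 284.2]
ee_rot: [0.194, 0.599, 0.74, 0.236]
force: [0.1, -0.1, -1.2]
grip_width: 0.349
grip_force: 0.0
```

```bash
python3 - <<'E'
import pickle
from fit import *
from plan import *
p=shot("wrist");pickle.dump(p,open("w5.pkl","wb"));im=p["pixels"].astype(int)
print(p["st"]["eef_pos"])
q=[648.8,-126.2,.2055]
for a in(.95,1.0):print(a,"ball",proj(p,st(q,g(a,120,-98))),"bar",proj(p,st(q,g(a,150,0))))
b,gr,r=im[...,0],im[...,1],im[...,2]
m=(r>150)&(gr>60)&(gr<170)&(b<70);m[:270]=0;m[295:]=0;m[:,:260]=0;m[:,300:]=0
v,u=np.nonzero(m);print("ball",(u.min()+u.max())/2,(v.min()+v.max())/2,len(u))
for row in(165,195,225,252):print(row,im[row,266:304].mean(1).astype(int))
cv2.imwrite("pics/w5.png",cv2.resize(p["pixels"][100:310,190:370],(514,600),interpolation=cv2.INTER_CUBIC))
E
```

```text
[ 502.56 -156.19  284.18]
0.95 ball [276.78 282.05] bar [275.3  205.79]
1.0 ball [282.27 282.  ] bar [283.76 205.77]
ball 279.5 280.5 156
165 [ 96  96  94  93  97 110 124 136 144 158 167 174 177 180 185 184 173 123
 113 114 130 141 152 155 156 155 155 155 155 155 154 154 154 154 156 156
 157 156]
195 [ 95  95  95  93  95 111 125 137 147 158 168 174 173 181 185 176 124 116
 115  97  95  94  92  92  91  92  92  93  91  89  98 138 134 133 130 147
 216 219]
225 [ 91  92  91  93  93 110 124 137 148 161 168 174 170 178 184 175 125 112
 111 129 170 186 195 200 204 189 139 135 137 138 137 137 139 139 139 141
 139 120]
252 [ 32  34  32  30  36  81 125 138 148 161 169 173 172 179 182 178 177 121
  52  30  29  34  34  32  33  33  34  32  33  35  32  34  34  32  32  32
  34  32]
```

View pics/w5.png

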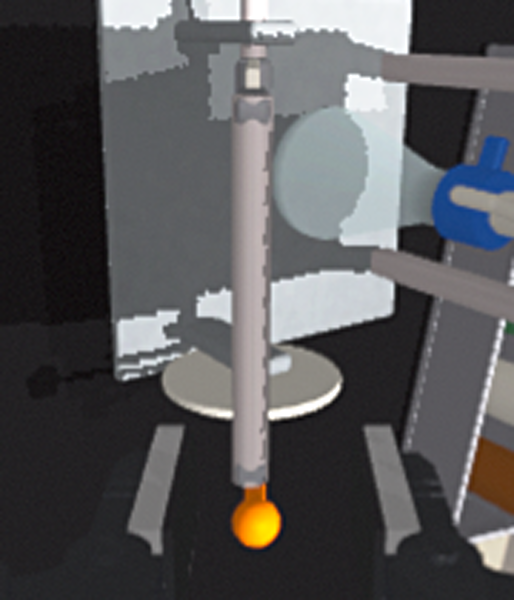

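The bar is now edge-on with its centre at column 277 against 279.5 for the ball, so the guard and pointer agree to about 0.01 rad. Next is the lock: I'll go round the shelf's front-left corner.

```bash
python3 - <<'E'
from fit import *
from plan import *
q=[648.8,-126.2,.2055]
A=st(q,[-215,130,285]);B=st(q,[-5,172,260])
M=tool(.2055,0);M2=tool(.785,0)
print(A,B);delta(A,M);delta(B,M2,p0=A,M0=M)
E
```

```text
[411.8  -42.81 285.  ] [608.81  41.16 260.  ]
n 6 total [-0.91  1.13  0.01] [-0.16  0.78 -0.01] row [-0.15  0.19  0.  ] [-0.03  0.13 -0.  ]
n 6 total [ 1.97  0.84 -0.25] [0.   0.   0.74] row [ 0.33  0.14 -0.04] [0.   0.   0.12]
```

drive_tool(commands="-0.152 0.188 0.001 -0.026 0.13 -0.001 35;-0.152 0.188 0.001 -0.026 0.13 -0.001 35;-0.152 0.188 0.001 -0.026 0.13 -0.001 40;-0.152 0.188 0.001 -0.026 0.13 -0.001 40;-0.152 0.188 0.001 -0.026 0.13 -0.001 40;-0.152 0.188 0.001 -0.026 0.13 -0.001 40;0.246 0.105 -0.031 0 0 0.092 40;0.246 0.105 -0.031 0 0 0.092 40;0.246 0.105 -0.031 0 0 0.092 40;0.246 0.105 -0.031 0 0 0.092 40;0.246 0.105 -0.031 0 0 0.092 40;0.246 0.105 -0.031 0 0 0.092 40;0.246 0.105 -0.031 0 0 0.092 40;0.246 0.105 -0.031 0 0 0.092 40;0 0 0 0 0 0 40;0 0 0 0 0 0 40")

```text
time_s: 10.93
eef_pos: [608.3, 41.2, 257.8]
ee_rot: [-0.003, 0.383, 0.924, -0.002]
force: [-0.2, -0.6, 0.7]
grip_width: 0.399
grip_force: 0.0
```

```bash
python3 - <<'E'
from fit import *
from plan import *
p=shot("wrist");s=p["st"];im=p["pixels"];cv2.imwrite("pics/w6.png",im)
print(s["eef_pos"],s["joints"],s["time_s"])
hsv=cv2.cvtColor(im,cv2.COLOR_BGR2HSV)
m=((hsv[...,0]>22)&(hsv[...,0]<36)&(hsv[...,1]>150)&(hsv[...,2]>110)).astype(np.uint8)
n,l,stt,c=cv2.connectedComponentsWithStats(m)
for i in np.argsort(-stt[1:,4])[:3]+1: print(stt[i],c[i])
i=np.argmax(stt[1:,4])+1;v,u=np.nonzero(l==i)
r=cv2.minAreaRect(np.column_stack([u,v]).astype(np.float32));bx=cv2.boxPoints(r);print(bx)
for z in(143,130):
    W=np.array([atz(p,x,z) for x in bx]);print(z,W.mean(0),[(np.linalg.norm(W[(k+1)%4]-W[k]),np.arctan2(*(W[(k+1)%4]-W[k])[[1,0]])) for k in range(2)])
print(proj(p,st([648.8,-126.2,.2055],[0,170,143])))
E
```

```text
[608.25  41.2  257.84] [-0.12  0.5   1.2  -0.    1.45 -0.91] 10.9333
[ 276  172   30   72 1128] [290.21 207.3 ]
[[268.62 177.13]
 [296.77 169.68]
 [314.61 237.07]
 [286.46 244.52]]
143 [612.66  44.47 143.  ] [(np.float64(24.53967827336893), np.float64(1.0472845343124833)), (np.float64(63.78348356818998), np.float64(-0.5197763194078873))]
130 [615.92  41.52 130.  ] [(np.float64(25.865661974325942), np.float64(1.047284534312485)), (np.float64(67.22997779926828), np.float64(-0.5197763194078862))]
[289.61 212.74]
```

View pics/w6.png

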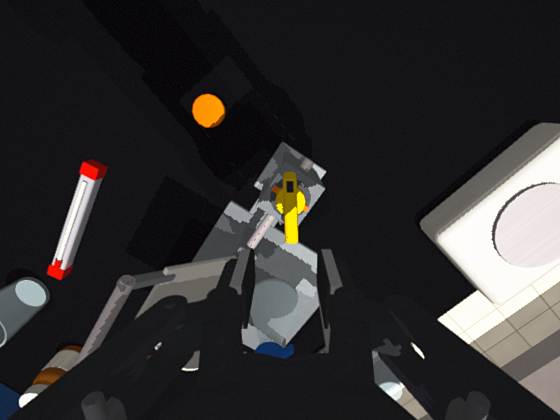

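The handle bar runs from about (290,173) to (291,243), with its round hub bulging near (290,203). I'll measure the axis from the two ends, away from the hub.

```bash
python3 - <<'E'
from fit import *
from plan import *
p=shot("wrist");im=p["pixels"];hsv=cv2.cvtColor(im,cv2.COLOR_BGR2HSV)
m=(hsv[...,0]>22)&(hsv[...,0]<36)&(hsv[...,1]>150)
m[:165]=0;m[250:]=0
for r in range(168,248,4):
    u=np.nonzero(m[r,260:330])[0]+260
    print(r,(u.min(),u.max()) if len(u) else None,end=" ")
a,b=atz(p,[290.5,173],143),atz(p,[291,242],143)
print("\n",a,b,(a+b)/2,np.linalg.norm(b-a),np.arctan2(*(b-a)[[1,0]]))
E
```

```text
168 None 172 (np.int64(285), np.int64(294)) 176 (np.int64(284), np.int64(296)) 180 (np.int64(284), np.int64(296)) 184 (np.int64(284), np.int64(297)) 188 (np.int64(281), np.int64(299)) 192 (np.int64(279), np.int64(302)) 196 (np.int64(277), np.int64(304)) 200 (np.int64(276), np.int64(305)) 204 (np.int64(277), np.int64(304)) 208 (np.int64(278), np.int64(303)) 212 (np.int64(281), np.int64(299)) 216 (np.int64(285), np.int64(297)) 220 (np.int64(285), np.int64(297)) 224 (np.int64(285), np.int64(297)) 228 (np.int64(285), np.int64(298)) 232 (np.int64(286), np.int64(298)) 236 (np.int64(286), np.int64(298)) 240 (np.int64(287), np.int64(298)) 244 None 
 [589.32  65.14 143.  ] [634.92  20.43 143.  ] [612.12  42.78 143.  ] 63.86620443534262 -0.7756228140972844
```

drive_tool(commands="0.008 0.001 -0.2 0 0 0.006 40;0.008 0.001 -0.2 0 0 0.006 40;0.008 0.001 -0.2 0 0 0.006 40;0.008 0.001 -0.2 0 0 0.006 40;0.008 0 -0.2 0 0 0.006 40;0.008 0 -0.2 0 0 0.006 40;0 0 -0.068 0 0 0 40;0 0 0 0 0 0 40;0 0 0 0 0 0 40", force=40)

```text
time_s: 11.78
eef_pos: [613.0, 40.6, 134.3]
ee_rot: [-0.001, 0.371, 0.929, -0.001]
force: [0.4, -0.3, -0.3]
grip_width: 0.397
grip_force: 0.0
```

drive_tool(commands="0 0 0 0 0 0 0;0 0 0 0 0 0 0;0 0 0 0 0 0 0;0 0 0 0 0 0 0;0 0 0 0 0 0 0", force=60)

```text
time_s: 12.2
eef_pos: [613.6, 41.0, 134.9]
ee_rot: [0.0, 0.371, 0.929, -0.001]
force: [-0.2, 0.7, 5.8]
grip_width: 0.127
grip_force: 61.2
```

```bash
cat > w.py <<'E'
from h import *
np.set_printoptions(precision=3,suppress=True)
s=sense();M=rot(s["ee_rot"]);print(s["time_s"],np.array(s["eef_pos"]),"F",np.array(s["force"]),"T",np.array(s["wrist_torque"]),"yaw",np.arctan2(M[1,1],M[0,1]).round(4),"j6",round(s["joints"][5],4),"tau6",round(s["tau"][5],3),"w",round(s["grip_width"],3),round(s["grip_force"],1))
E
python3 w.py
```

```text
12.2 [613.635  40.974 134.851] F [-0.224  0.747  5.827] T [0.211 0.024 0.146] yaw 0.8114 j6 -0.9336 tau6 0.161 w 0.127 61.2
```

drive_tool(commands="0 0 0 0 0 -0.06 0;0 0 0 0 0 -0.06 0;0 0 0 0 0 -0.06 0;0 0 0 0 0 -0.06 0;0 0 0 0 0 -0.06 0;0 0 0 0 0 -0.06 0;0 0 0 0 0 -0.06 0;0 0 0 0 0 -0.06 0;0 0 0 0 0 0 0")

```text
time_s: 12.95
eef_pos: [614.0, 41.3, 134.8]
ee_rot: [0.0, 0.539, 0.842, 0.0]
force: [2.9, 2.6, 5.0]
grip_width: 0.125
grip_force: 60.9
```

```bash
python3 w.py
```

```text
12.95 [613.98   41.258 134.846] F [2.863 2.633 4.977] T [ 0.382 -0.345 -0.05 ] yaw 0.4319 j6 -0.555 tau6 0.572 w 0.125 60.9
```

drive_tool(commands="0 0 0 0 0 -0.06 0;0 0 0 0 0 -0.06 0")

```text
time_s: 13.12
eef_pos: [614.1, 41.3, 134.9]
ee_rot: [0.0, 0.578, 0.816, 0.0]
force: [3.7, 2.9, 5.6]
grip_width: 0.129
grip_force: 60.9
```

```bash
python3 w.py
```

```text
13.1167 [614.077  41.275 134.851] F [3.707 2.928 5.638] T [ 0.43  -0.501  0.212] yaw 0.3382 j6 -0.4616 tau6 -0.621 w 0.129 60.9
```

drive_tool(commands="0 0 0 0 0 -0.03 0;0 0 0 0 0 -0.03 0")

```text
time_s: 13.28
eef_pos: [614.1, 41.3, 134.9]
ee_rot: [0.0, 0.597, 0.802, 0.001]
force: [4.0, 3.1, 6.0]
grip_width: 0.127
grip_force: 61.0
```

```bash
python3 w.py
```

```text
13.2833 [614.115  41.29  134.852] F [4.018 3.062 6.004] T [ 0.475 -0.566  0.203] yaw 0.292 j6 -0.4155 tau6 -0.111 w 0.127 61.0
```

drive_tool(commands="0 0 0 0 0 -0.04 0;0 0 0 0 0 -0.04 0;0 0 0 0 0 -0.03 0")

```text
time_s: 13.53
eef_pos: [614.2, 41.3, 134.9]
ee_rot: [0.0, 0.631, 0.776, 0.001]
force: [5.3, 4.0, 4.5]
grip_width: 0.129
grip_force: 61.0
```

```bash
python3 w.py
```

```text
13.5333 [614.213  41.312 134.86 ] F [5.32  4.    4.504] T [ 0.431 -0.608  0.216] yaw 0.2053 j6 -0.329 tau6 -0.06 w 0.129 61.0
```

drive_tool(commands="0 0 0 0 0 -0.04 0;0 0 0 0 0 -0.04 0;0 0 0 0 0 -0.03 0")

```text
time_s: 13.78
eef_pos: [614.3, 41.3, 134.9]
ee_rot: [0.0, 0.664, 0.748, 0.001]
force: [5.5, 4.1, 4.7]
grip_width: 0.125
grip_force: 60.9
```

```bash
python3 w.py
```

```text
13.7833 [614.308  41.344 134.869] F [5.45  4.08  4.695] T [ 0.489 -0.694  0.271] yaw 0.119 j6 -0.2429 tau6 -0.059 w 0.125 60.9
```

drive_tool(commands="0 0 0 0 0 -0.03 0;0 0 0 0 0 -0.03 0")

```text
time_s: 13.95
eef_pos: [614.4, 41.3, 134.9]
ee_rot: [0.0, 0.681, 0.732, 0.001]
force: [5.5, 3.8, 4.3]
grip_width: 0.125
grip_force: 60.9
```

```bash
python3 w.py
```

```text
13.95 [614.363  41.345 134.86 ] F [5.457 3.805 4.291] T [ 0.482 -0.728  0.185] yaw 0.0723 j6 -0.1963 tau6 -0.159 w 0.125 60.9
```

Just noise; the ramps aren't reached yet.

drive_tool(commands="0 0 0 0 0 -0.04 0;0 0 0 0 0 -0.04 0;0 0 0 0 0 -0.03 0")

```text
time_s: 14.2
eef_pos: [614.5, 41.3, 134.8]
ee_rot: [0.0, 0.712, 0.702, 0.001]
force: [5.7, 3.4, 4.1]
grip_width: 0.127
grip_force: 60.8
```

```bash
python3 w.py
```

```text
14.2 [614.46   41.347 134.839] F [5.687 3.375 4.05 ] T [ 0.539 -0.78   0.261] yaw -0.0146 j6 -0.1098 tau6 -0.058 w 0.127 60.8
```

drive_tool(commands="0 0 0 0 0 -0.04 0;0 0 0 0 0 -0.04 0;0 0 0 0 0 -0.03 0")

```text
time_s: 14.45
eef_pos: [614.6, 41.3, 134.9]
ee_rot: [0.0, 0.742, 0.671, 0.002]
force: [6.8, 2.9, 4.2]
grip_width: 0.127
grip_force: 60.8
```

```bash
python3 w.py
```

```text
14.45 [614.57   41.333 134.888] F [6.784 2.861 4.215] T [ 0.45  -0.964  0.226] yaw -0.101 j6 -0.0236 tau6 -0.058 w 0.127 60.8
```

drive_tool(commands="0 0 0 0 0 -0.04 0;0 0 0 0 0 -0.04 0;0 0 0 0 0 -0.03 0")

```text
time_s: 14.7
eef_pos: [614.7, 41.3, 134.9]
ee_rot: [0.0, 0.77, 0.638, 0.002]
force: [7.2, 2.9, 3.1]
grip_width: 0.126
grip_force: 60.7
```

```bash
python3 w.py
```

```text
14.7 [614.652  41.314 134.863] F [7.161 2.865 3.077] T [ 0.458 -1.007  0.201] yaw -0.1874 j6 0.0626 tau6 -0.057 w 0.126 60.7
```

drive_tool(commands="0 0 0 0 0 -0.04 0;0 0 0 0 0 -0.04 0;0 0 0 0 0 -0.03 0")

```text
time_s: 14.95
eef_pos: [614.8, 41.3, 134.9]
ee_rot: [0.0, 0.797, 0.604, 0.002]
force: [8.8, 2.9, 3.7]
grip_width: 0.13
grip_force: 60.7
```

```bash
python3 w.py
```

```text
14.95 [614.766  41.291 134.867] F [8.758 2.878 3.653] T [ 0.474 -1.14   0.23 ] yaw -0.2738 j6 0.1487 tau6 -0.057 w 0.13 60.7
```

drive_tool(commands="0.01 0.002 0 0 0 -0.04 0;0 0 0 0 0 -0.04 0;0 0 0 0 0 -0.03 0")

```text
time_s: 15.2
eef_pos: [615.1, 41.3, 134.9]
ee_rot: [-0.0, 0.822, 0.569, 0.001]
force: [2.0, 2.1, 5.8]
grip_width: 0.124
grip_force: 61.1
```

```bash
python3 w.py
```

```text
15.2 [615.063  41.316 134.857] F [1.977 2.132 5.762] T [ 0.241 -0.415  0.198] yaw -0.3601 j6 0.2355 tau6 -0.062 w 0.124 61.1
```

drive_tool(commands="0 0 0 0 0 -0.04 0;0 0 0 0 0 -0.04 0;0 0 0 0 0 -0.03 0")

```text
time_s: 15.45
eef_pos: [615.4, 41.6, 134.9]
ee_rot: [-0.0, 0.846, 0.533, 0.002]
force: [6.5, 4.1, 4.4]
grip_width: 0.127
grip_force: 62.0
```

```bash
python3 w.py
```

```text
15.45 [615.406  41.569 134.869] F [6.471 4.141 4.408] T [ 0.467 -0.899  0.742] yaw -0.4456 j6 0.321 tau6 0.473 w 0.127 62.0
```

The moment has jumped to 0.74 N m, so the ramps are tight. I'll hold briefly, then release.

drive_tool(commands="0 0 0 0 0 0 0;0 0 0 0 0 0 0;0 0 0 0 0 0 0")

```text
time_s: 15.7
eef_pos: [615.4, 41.6, 134.9]
ee_rot: [-0.0, 0.845, 0.534, 0.002]
force: [5.6, 3.7, 5.5]
grip_width: 0.126
grip_force: 61.4
```

```bash
python3 w.py
```

```text
15.7 [615.412  41.561 134.885] F [5.558 3.727 5.547] T [ 0.418 -0.741  0.56 ] yaw -0.4441 j6 0.3196 tau6 0.565 w 0.126 61.4
```

drive_tool(commands="0 0 0 0 0 0 40;0 0 0 0 0 0 40;0 0 0 0 0 0 40;0 0 0 0 0 0 40;0 0 0.05 0 0 0 40;0 0 0.1 0 0 0 40;0 0 0.2 0 0 0 40;0 0 0.3 0 0 0 40;0 0 0.3 0 0 0 40;0 0 0.2 0 0 0 40;-0.2 0.05 0 0 0 0 40;-0.3 0.08 0 0 0 0 40;-0.3 0.08 0 0 0 0 40;-0.3 0.08 0 0 0 0 40;-0.2 0.05 0 0 0 0 40;0 0 0 0 0 0 40;0 0 0 0 0 0 40;0 0 0 0 0 0 40")

```text
time_s: 17.2
eef_pos: [484.6, 74.9, 248.9]
ee_rot: [-0.001, 0.846, 0.533, 0.0]
force: [0.1, -0.0, -0.2]
grip_width: 0.397
grip_force: 0.0
```

```bash
python3 - <<'E'
from fit import *
import pickle
s=shot("scene");o=pickle.load(open("w3.pkl","rb"))[1]
q=[648.8,-126.2,.2055]
for k in("pointer_tip","stopper_mid","flask_mid","case_mid","beaker_mid","lock_grip"):
    print(k,*[[(np.round(b["position"],1),b["confidence"]) for b in boxes_of(s,k)[:2]]])
# ball, by colour in both shots
for p in(o,s):
    im=p["pixels"].astype(int);m=(im[...,2]>130)&(im[...,1]>50)&(im[...,1]<130)&(im[...,0]<60);m[:153]=0;m[166:]=0;m[:,:218]=0;m[:,235:]=0
    v,u=np.nonzero(m);print(u.mean(),v.mean(),len(u))
# change of picture around station between now and initial
a=cv2.imread("pics/scene0.png").astype(int);d=np.abs(a-s["pixels"]).max(2)>60
n,l,stt,c=cv2.connectedComponentsWithStats(cv2.morphologyEx(d.astype(np.uint8),cv2.MORPH_OPEN,np.ones((2,2))))
for x in stt[1:]:
    if x[4]>12:print(x)
E
python3 w.py
```

```text
pointer_tip [(array([420. , 305.3]), 0.19)]
stopper_mid [(array([320.6, 235. ]), 0.53)]
flask_mid [(array([213.8, 233.4]), 0.85)]
case_mid [(array([281.9, 182.5]), 0.64), (array([216.6, 237.8]), 0.35)]
beaker_mid [(array([243.6, 147. ]), 0.95)]
lock_grip [(array([278.9, 232.1]), 0.55)]
225.44827586206895 159.27586206896552 29
225.28571428571428 159.42857142857142 28
[366   0  30  30 490]
[ 309    0  160  108 4867]
[278  21  11  29 129]
[510  38  30  53 631]
[351  81  15  13  80]
[411  84  17  22 160]
[ 361   92   91   64 2953]
[322 100  29  16 197]
[474 107  27  27 371]
[329 120  23   6  76]
[489 124  21  27 239]
[467 134  11  12  84]
[536 135  14   9  67]
[310 145  10   6  31]
[484 146   5   6  17]
[517 147  13   9  58]
[492 152   5   4  14]
[502 157  16  14 134]
[245 159   8   5  23]
[397 158  31  29 403]
[463 160   4   5  14]
[256 163   7   6  24]
[226 167  23  27 328]
[434 167  36  23 417]
[265 168  10   8  32]
[255 170   8   6  28]
[508 179   4   6  16]
[259 192  25  30 311]
[270 214  15  19 151]
[286 221  10  18 104]
[282 233   5   4  15]
[319 234   7   3  19]
[284 242   5   3  14]
17.55 [484.172  74.99  248.007] F [ 0.321 -0.6    0.456] T [ 0.005 -0.005  0.007] yaw -0.4457 j6 0.358 tau6 -0.0 w 0.401 0.0
```

```bash
python3 -c "
from rig import *
print(finish_job())"
```

```text
the job is handed in; nothing more can be done
None
```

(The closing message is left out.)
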